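Lock the spring tilt table level with its cross bar

TASK

Draw the locking bar out of its plywood sleeve by the end that sticks out, lay it flat on the bench and let go, then take it again by its upright grip. With the bar lying across the tilt table in front of the two keepers, push the spring-loaded plate down a little past level, slide the bar back under both keepers to their stops, and let it rise so that its two slots go over the keepers' pins: the bar then holds the plate level by itself. Leave the other things on the bench where they are.

Things in the scene. Friction and masses are not known exactly. Their poses are not given: they have to be found in the camera images.
- bar_centre (a point): Loose steel locking bar, about 0.2 kg: 160 long (x) x 30 wide (y) x 10 mm thick, with an upright grip on the middle of its top, 34 long (x), 12 mm thick (y), its top 46 mm above the bar's underside. Point: bar's middle, 23 mm above the underside; z up. Same either way round. At the start in the sleeve, grip hidden, 50 to 56 mm of one end sticking out, 12 mm above the bench.
- bar_slot (a point): Centre of one of the bar's two through slots, at the bar's top face (10 mm above its underside), 65 mm from the middle along the bar's +x; the other is its mirror image at -x. Each slot is 16 mm along the bar and 11 mm across it. This one lies deep in the sleeve at the start.
- sleeve: Plywood sleeve fixed to the bench, 116 long (x) x 52 wide (y) x 70 mm high; open only at its mouth, the end at x = -58 mm, which looks roughly towards the robot. Inner floor 12 mm above the bench, inner width 40, inner height 52 mm. Origin: middle of its underside. The bar comes out along -x and is clear after about 115 mm.
- tilt_jig: Tilt table fixed to the bench. Origin: middle of its underside, z up, x from the plate's free edge to its hinge (roughly away from the robot). Base plate x -90 to 82, y -100 to 100, 10 mm thick. Hinged aluminium plate 90 mm wide (y), from its free edge at x = -85 to the hinge at x = 65, z = 42 mm; when level its top is 46 mm above the bench.
- keeper_pin (a point): Lower end of the +y keeper's pin (7 mm in diameter, down 4 mm from the lip), at x -30, y 65, z 52 mm of the table; the other is at y -65. Axes as the table. Keepers: y +-53 to +-93, x -45 to -5 mm, 64 mm high; lip underside 56 mm above the bench, open to -x; back stop face x = -15 mm, outer pillars from y = +-85 mm. Open above between them.
- lock_seat (a point): Fixed point of the table where the middle of the locked bar's underside lies: x -30, y 0, 46 mm above the bench. Axes as the table; the locked bar's length lies along y. Lower the bar at x = -33 mm or less here, to clear the keepers. To slide in under the pins its underside must be below 42 mm over the bench; it can go down to about 36 mm. At the back stops x is 0.
- tilt_plate (a joint): Angle of the hinged plate in rad: 0 level, positive is free edge up. A spring holds it at its upper stop, 0.26 (free edge about 85 mm above the bench); lower stop -0.13. Pushing it level takes about 5 N near the free edge, 7 N at the keepers; about 10 N with the bar low enough to pass the pins.
- screw_jar: Bystander: white jar with red cap, 50 mm across, 66 mm high; origin under its centre.
- dropper_bottle: Bystander: amber dropper bottle, 34 mm across, 102 mm high; origin under its centre.
- tape_roll_b: Bystander: roll of white tape lying flat, 98 mm across, 24 mm high; origin under its centre.

How it is judged:
On the way, in this order (a step that is already met when the one before it is completed fails the run):
1. the bar lies flat on the bench, out of the sleeve, let go (height (world z) of bar_centre below 0.027 m and angle between bar_centre's own z axis and vertical below 0.06 rad and horizontal distance between bar_centre and sleeve above 0.08 m and contact force between lock_bar and the arm below 0.2 N and contact force between lock_bar and the fingers below 0.2 N), for 0.2 s.
2. the held bar presses the plate down to level or past it (value of joint tilt_plate below 0.02 rad and contact force between lock_bar and the fingers above 1 N and horizontal distance between bar_centre and lock_seat below 0.08 m), for 0.1 s.
At the end, for the whole second after the job is handed in: Plate level within 0.025 rad, held by the bar alone: bar across it under both keepers, both slots over the pins, flat to 0.04 rad and square to 0.06 rad, its middle within 4 mm (x), 7 mm (y) and 2.5 mm (height) of its seat, let go and at rest (value of joint tilt_plate between -0.025 and 0.025 rad and x of bar_centre in the frame of lock_seat between -0.004 and 0.004 m and y of bar_centre in the frame of lock_seat between -0.007 and 0.007 m and z of bar_centre in the frame of lock_seat between 0.0205 and 0.026 m and angle between bar_centre's own z axis and vertical below 0.04 rad and angle between the x axis of bar_centre and the y axis of lock_seat, either way round below 0.06 rad and linear speed of lock_bar below 0.01 m/s); the robot touches nothing.
It fails at once if a bystander was moved by more than 25 mm (distance of any of screw_jar, dropper_bottle, tape_roll_b from where it was at the start of the episode above 0.025 m).
It also fails if it takes over 51 s, if anything falls off the work surface, if the arm or the gripper's body presses on something with over 40 N, if the wrist force passes 120 N, or if a joint passes its speed limit or range.

ROBOT

A 6-joint arm with a two-finger parallel gripper is mounted at the origin on the work surface; the furniture and walls round the work are solid. World frame = base frame: x ahead of the robot, y to its left, z up, the work surface at z = 0. Lengths are in m, angles in rad, forces in N, time in s.
With the tool pointing down it reaches from about 0.35 to 0.975 m from the base axis. Payload 4.9 kg.
Tool frame: the origin (TCP) lies midway between the tips of the shut fingers; the grasp point (between the pads) lies 19 mm behind it; z points along the fingers, y is the line along which they close (so a half turn about z gives the same grasp; the last joint's range is limited). The gripper opens to 85 mm and grips with 20 to 120 N. Pads are 22 mm wide; open, the fingers measure 114 mm over their backs; the gripper's body (76 mm by 85 mm) begins 54 mm behind the grasp point. The pads swing forward as they close: fully open they stand 13 mm farther back than shut.
Start: joints at [1.165, 0.053, 1.613, -0, 1.476, -0.119], TCP at [0.177, 0.599, 0.231] pointing down, gripper open.
Joint ranges: [-3.01, 3.01], [-1.01, 2.22], [0.06, 2.58], [-1.02, 4.17], [0.09, 2.62], [-3.14, 3.14]. Speed limits (rad/s): [2.57, 2.57, 3.14, 3.14, 3.14, 3.14].

INTERFACE

Orientations are given as a unit quaternion [w, x, y, z].
In Python, from plant import * gives the robot as it stands.
- The arm moves only by the tool jog_arm, never from a script. Its argument "targets" is a list of rows, each a list of 3 entries, a list of its own where there are three numbers: the shift along the tool's x, y, z in units of 25 mm (1.0 is 25 mm), then the turn, a rotation vector about the tool's x, y, z in units of 8 degrees (1.0 is 8 degrees), then the opening in per cent of the stroke, from 0 (shut) to 100 (fully open). A call has 1 to 8 rows; each row is the pose to reach, as a shift and turn from the pose commanded when the call began, along the tool's axes at that moment; what a row does not reach only later rows make up. A row lasts 1/8 s, in which the tool goes at most 62.5 mm and 10.7 degrees, less where a joint would pass 70% of its speed; a pose out of reach is approached as far as the arm can. A call with a gripper value outside its range is refused whole. The fingers move at their own pace and stop on an object; the grip force is fixed at half the most. Time passes only in rows, so rows that repeat a pose let the fingers close. It gives the time, the measured TCP pose, the force, the opening and the grip force at its end, in the units of the state.
- state(): the state, without advancing time (a new reading comes with each control period).
- grab_frame(name): name is "scene" or "top" or "wrist"; returns (picture, depth): 420x560x3 uint8, red, green, blue; 420x560 float32, m along the optical axis (not along the pixel's ray), 0 where there is no reading.
- camera_params(name): a dict with "fovy" (degrees; the focal length in pixels is half the picture's height over the tangent of half this angle, whatever the lens; pixels are square), "cx", "cy" (the principal point, pixels), "dist" ([k1, k2, p1, p2, k3] as OpenCV has them; the pictures are not rectified), "rvec" (rotation vector, rad) and "tvec" (3), from world to camera coordinates, as OpenCV has them; the wrist camera has in their place "hand_eye" (4x4, takes a point from camera to tool coordinates, whose origin is the TCP and whose axes are the flange's). Camera axes: x right, y down, z forward; pixel columns grow to the right and rows downward; lengths in m; the calibration is good to about 2 mm. A picture is of the moment at which its call begins: read the wrist's pose just before it. camera_params takes no time and is no camera call.
- job_done(): hands the job in; it is judged then, once.
The state is a dict: "time": time; "joint_pos": joint angles; "joint_vel": joint speeds; "joint_efforts": joint torques, N m; "tool_pos": TCP position; "tool_rot": TCP orientation; "contact_force": force on the tool from outside, world axes, zero at the start; "ft_torque": the same for the moment, N m; "gripper_width": opening from 0.0 (shut) to 1.0 (fully open); "grasp_force": force on a finger pad.
Only numpy, scipy, OpenCV 4.12 (cv2) and the standard library are available. Lean on these libraries where they do the work, as an engineer would, in place of code of your own. Each camera call takes 0.05 s, during which the arm holds its last target. There are 200 camera calls.

## Working session

There is one attempt and no reset: what is moved stays moved. The work goes in short steps, Python scripts to look and compute and a tool call to move; the robot and the scene stay as the last step left them, time stands still between calls to the robot, and variables do not carry over. Pictures are saved under pics/ and viewed, at most 10 in all, crops included, and the job is handed in when it is done.

Besides the shell and the picture viewer there is one more tool, called after ">>>" in YAML: its name, and indented under it one key for each argument. jog_arm: Moves the arm, as the interface text tells. Its arguments: {"type":"object","properties":{"targets":{"type":"array"}},"required":["targets"]}

```bash
mkdir -p pics; ls; python3 - <<'E'
from plant import *
import cv2,numpy as np
print(state())
for n in ("scene","top","wrist"):
    p,d=grab_frame(n); cv2.imwrite(f"pics/{n}0.png",p[:,:,::-1]); np.save(f"{n}0.npy",d); print(n,camera_params(n), (d>0).mean())
E
```

```text
pics
{'time': 0.0, 'joint_pos': array([ 1.16500805e+00,  5.33563408e-02,  1.61428838e+00, -8.36597318e-06,
        1.47598470e+00, -1.19006333e-01]), 'joint_vel': array([-0.00109362, -0.00067889,  0.00050472, -0.00058618, -0.00013485,
       -0.00093935]), 'joint_efforts': array([-2.10540944e-03, -3.93676364e+01, -3.70172346e+01, -1.84376822e-04,
        7.01161829e-03,  7.47209356e-06]), 'tool_pos': array([0.17655241, 0.59890217, 0.23006669]), 'tool_rot': array([-2.60143911e-04,  1.42899630e-01,  9.89736661e-01, -9.84605312e-04]), 'contact_force': array([-0.06962653, -0.00460634, -0.39377741]), 'ft_torque': array([-0.05993578,  0.03486711,  0.01537844]), 'grasp_force': 0.0, 'gripper_width': 1.0005020996945293}
scene {'fovy': 44.36102996200951, 'cx': 278.96379123667936, 'cy': 213.8751253842274, 'dist': array([-0.13400336,  0.        ,  0.        ,  0.        ,  0.        ]), 'rvec': array([ 1.80401961, -1.06000665,  0.69085611]), 'tvec': array([-0.24146251,  0.23757825,  0.79200104])} 0.9961267006802721
top {'fovy': 53.56439974095433, 'cx': 284.63546380579544, 'cy': 213.55936279892634, 'dist': array([-0.124064,  0.      ,  0.      ,  0.      ,  0.      ]), 'rvec': array([ 2.20205511, -2.17886755,  0.05177325]), 'tvec': array([-0.00591311,  0.50432397,  1.15656174])} 0.9962287414965987
wrist {'fovy': 62.46761514002667, 'cx': 281.25806528144216, 'cy': 213.03242292404485, 'dist': array([-0.05547563,  0.        ,  0.        ,  0.        ,  0.        ]), 'hand_eye': array([[-5.04953859e-04, -9.50490884e-01, -3.10752030e-01,
         7.88414802e-02],
       [ 9.99999564e-01, -7.24179426e-04,  5.90092056e-04,
        -4.33322247e-04],
       [-7.85917347e-04, -3.10751596e-01,  9.50490835e-01,
        -1.42611188e-01],
       [ 0.00000000e+00,  0.00000000e+00,  0.00000000e+00,
         1.00000000e+00]])} 0.9960671768707483
```

View pics/top0.png

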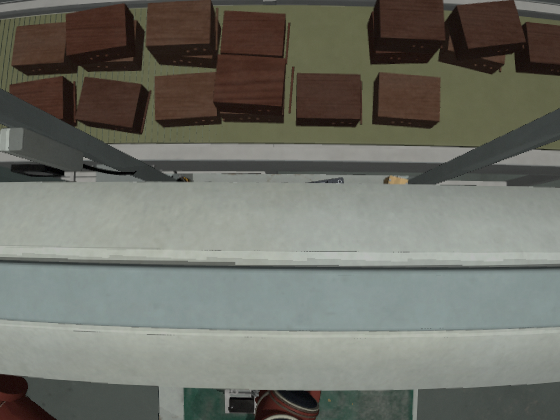

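View pics/scene0.png

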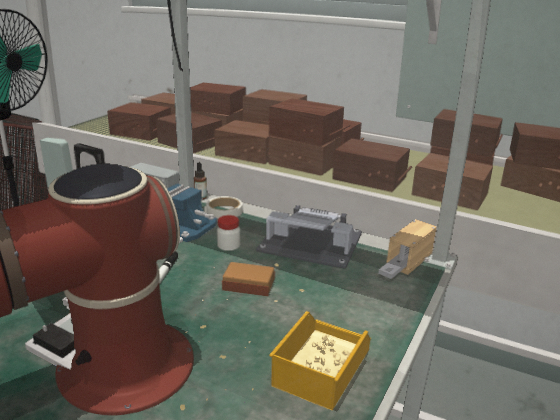

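The top view is blocked by an overhead beam. The scene view shows the jig at about (312,235), the sleeve at (408,245) with the bar end at (390,268), the jar at (228,233), the tape at (226,206) and the dropper bottle at (200,180).

```bash
cat > h.py <<'E'
from plant import *
import cv2,numpy as np
from scipy.spatial.transform import Rotation as R
def K(c):
    f=210/np.tan(np.radians(c['fovy']/2)); return np.array([[f,0,c['cx']],[0,f,c['cy']],[0,0,1.]])
def Rt(s): q=s['tool_rot']; return R.from_quat([q[1],q[2],q[3],q[0]])
def cam2world(name,s=None):
    c=camera_params(name); T=np.eye(4)
    if name=='wrist':
        T[:3,:3]=Rt(s).as_matrix(); T[:3,3]=s['tool_pos']; return T@c['hand_eye']
    r=cv2.Rodrigues(c['rvec'])[0]; T[:3,:3]=r.T; T[:3,3]=-r.T@c['tvec']; return T
def cloud(name,d,s=None):
    "world point per pixel (420x560x3)"
    c=camera_params(name); v,u=np.mgrid[0:420,0:560].astype(np.float32)
    n=cv2.undistortPoints(np.stack([u,v],-1).reshape(-1,1,2),K(c),c['dist']).reshape(420,560,2)
    P=np.dstack([n*d[...,None],d]); T=cam2world(name,s); W=P@T[:3,:3].T+T[:3,3]; W[d<=0]=np.nan; return W
def shot(tag,name='wrist'):
    s=state(); p,d=grab_frame(name); cv2.imwrite(f'pics/{tag}.png',p[:,:,::-1]); W=cloud(name,d,s); np.savez(f'{tag}.npz',p=p,W=W,d=d); return s,p,W
def to_tool(s,target,Rtarget=None):
    "shift (units) in current tool axes, and rotvec (units)"
    r=Rt(s); o=r.inv().apply(np.array(target)-s['tool_pos'])/.025
    return o.round(3), None if Rtarget is None else ((r.inv()*Rtarget).as_rotvec(degrees=True)/8).round(3)
E
python3 - <<'E'
from h import *
d=np.load('scene0.npy'); W=cloud('scene',d)
for n,(u,v) in dict(barend=(389,268),sleeve=(400,236),sleeve2=(425,228),jar=(228,222),tape=(226,200),bott=(200,180),box=(320,320),block=(248,272),jigbase=(270,255),keepR=(343,235),keepL=(276,228),plate=(310,225),bench=(300,290),beam=(455,200),blue=(190,205)).items(): print(n,W[v,u].round(3))
W=cloud('top',np.load('top0.npy'));print([W[v,280].round(2) for v in (200,240,300,350)])
E
```

```text
barend [ 0.464 -0.277  0.018]
sleeve [ 0.509 -0.28   0.071]
sleeve2 [ 0.573 -0.317  0.071]
jar [0.389 0.061 0.068]
tape [0.572 0.19  0.019]
bott [0.57  0.268 0.058]
box [ 0.258 -0.218  0.002]
block [ 0.285 -0.052  0.035]
jigbase [ 0.407 -0.033  0.005]
keepR [ 0.51  -0.156  0.04 ]
keepL [ 0.486 -0.004  0.027]
plate [ 0.434 -0.11   0.086]
bench [ 0.32  -0.147  0.006]
beam [ 0.571 -0.368  0.149]
blue [0.41  0.178 0.072]
[array([ 0.47, -0.  ,  0.86]), array([ 0.44, -0.  ,  0.88]), array([ 0.4 , -0.  ,  0.92]), array([ 0.36, -0.  ,  0.88])]
```

View pics/wrist0.png

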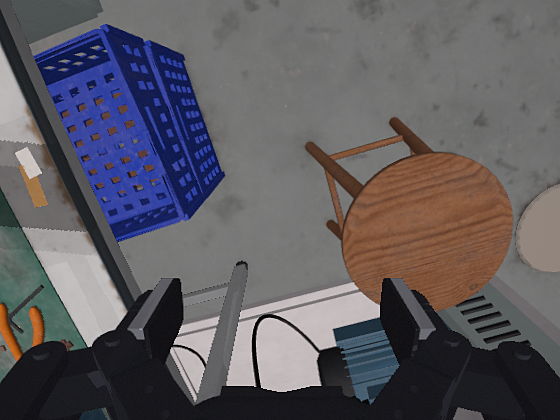

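Wrist view is off the bench (floor, stool). I check for tall obstacles before moving.

```bash
python3 - <<'E'
from h import *
W=cloud('scene',np.load('scene0.npy')).reshape(-1,3)
m=(W[:,2]>.12)&(W[:,2]<1.0)&(W[:,0]>0.1)&(W[:,0]<1.0)&(abs(W[:,1])<.9)
b=np.c_[(W[m]/.05).round()*.05]
u,c=np.unique(b[:,:2].round(2),axis=0,return_counts=True)
for a,n in zip(u,c):
    if n>15:
        z=W[m][(abs(b[:,:2]-a)<.01).all(1)][:,2]; print(a,n,z.min().round(2),z.max().round(2))
E
```

```text
[ 0.55 -0.35] 3478 0.12 0.54
[0.55 0.3 ] 1184 0.12 0.5
[0.55 0.35] 486 0.12 0.5
[ 0.6  -0.35] 274 0.12 0.54
[0.6 0.3] 855 0.12 0.5
[0.7 0.4] 29 0.12 0.14
[ 0.75 -0.4 ] 192 0.12 0.14
[ 0.75 -0.35] 132 0.12 0.14
[ 0.75 -0.3 ] 212 0.12 0.14
[ 0.75 -0.25] 180 0.12 0.14
[ 0.75 -0.2 ] 141 0.12 0.15
[ 0.75 -0.15] 293 0.12 0.15
[ 0.75 -0.1 ] 270 0.12 0.15
[ 0.75 -0.05] 233 0.12 0.15
[0.75 0.  ] 523 0.12 0.23
[0.75 0.05] 726 0.12 0.23
[0.75 0.1 ] 697 0.12 0.23
[0.75 0.15] 584 0.12 0.23
[0.75 0.2 ] 187 0.12 0.14
[0.75 0.25] 181 0.12 0.14
[0.75 0.3 ] 173 0.12 0.14
[0.75 0.35] 43 0.12 0.14
[0.75 0.4 ] 139 0.12 0.14
[0.75 0.45] 16 0.12 0.14
[0.75 0.5 ] 125 0.12 0.15
[0.75 0.55] 78 0.12 0.14
[0.75 0.6 ] 150 0.12 0.15
[0.75 0.65] 147 0.12 0.15
[0.75 0.7 ] 160 0.12 0.15
[0.75 0.75] 70 0.12 0.15
[ 0.8 -0.4] 111 0.12 0.14
[ 0.8  -0.35] 78 0.14 0.14
[ 0.8 -0.3] 90 0.14 0.14
[ 0.8  -0.25] 86 0.14 0.14
[ 0.8 -0.2] 96 0.12 0.15
[ 0.8  -0.15] 118 0.14 0.15
[ 0.8 -0.1] 121 0.14 0.15
[ 0.8  -0.05] 95 0.14 0.15
[0.8 0. ] 352 0.12 0.23
[0.8  0.05] 88 0.23 0.23
[0.8 0.1] 84 0.23 0.23
[0.8  0.15] 69 0.23 0.23
[0
[... 1517 characters left out ...]
0.  ] 78 0.12 0.15
[0.95 0.2 ] 25 0.2 0.21
[0.95 0.25] 58 0.2 0.21
[0.95 0.3 ] 60 0.2 0.21
[0.95 0.35] 30 0.12 0.21
[0.95 0.4 ] 200 0.12 0.21
[0.95 0.45] 51 0.2 0.21
[0.95 0.5 ] 54 0.2 0.21
[0.95 0.55] 40 0.2 0.21
[0.95 0.65] 19 0.14 0.15
[0.95 0.7 ] 52 0.14 0.15
[0.95 0.75] 35 0.14 0.15
[ 1.   -0.55] 23 0.22 0.22
[ 1.  -0.5] 47 0.22 0.22
[ 1.   -0.45] 76 0.14 0.22
[ 1.  -0.4] 43 0.15 0.22
[ 1.   -0.35] 42 0.22 0.22
[ 1.   -0.25] 34 0.22 0.22
[1. 0.] 47 0.12 0.15
[1.   0.05] 16 0.14 0.15
[1.  0.2] 29 0.2 0.21
[1.   0.25] 30 0.2 0.21
[1.  0.3] 25 0.2 0.21
[1.  0.4] 94 0.12 0.21
[1.   0.45] 23 0.2 0.2
[1.  0.5] 25 0.2 0.21
[1.   0.55] 23 0.2 0.21
[1.  0.7] 18 0.15 0.15
[1.   0.75] 20 0.15 0.15
```

>>> jog_arm:
  targets:
    - [[-7.2,-7,-2],[0,0,-1],100]
    - [[-7.2,-7,-2],[0,0,-1],100]
    - [[-7.2,-7,-2],[0,0,-2.05],100]
    - [[-7.2,-7,-2],[0,0,-2.05],100]
    - [[-14.7,-15.6,-2],[0,0,-2.05],100]
    - [[-14.7,-15.6,-2],[0,0,-2.05],100]
    - [[-14.7,-15.6,-2],[0,0,-2.05],100]
    - [[-14.7,-15.6,-2],[0,0,-2.05],100]

```text
time: 1.15
tool_pos: [0.402, 0.1569, 0.281]
tool_rot: [0.0, 0.0, 1.0, 0.0]
contact_force: [0.1, 0.5, -0.2]
gripper_width: 1.0
grasp_force: 0.0
```

>>> jog_arm:
  targets:
    - [[-0.4,-14,0],[0,0,0],100]
    - [[-0.4,-14,0],[0,0,0],100]
    - [[-0.4,-14,0],[0,0,0],100]
    - [[-0.4,-14,0],[0,0,0],100]
    - [[-0.4,-14,0],[0,0,0],100]
    - [[-0.4,-14,0],[0,0,0],100]
    - [[-0.4,-14,0],[0,0,0],100]

```text
time: 2.02
tool_pos: [0.411, -0.1932, 0.2805]
tool_rot: [-0.001, 0.002, 1.0, 0.0]
contact_force: [0.3, -0.3, -1.0]
gripper_width: 0.999
grasp_force: 0.0
```

```bash
python3 - <<'E'
from h import *
s,p,W=shot('w1'); print(s['tool_pos'],s['tool_rot'],s['joint_vel'])
E
```

```text
[ 0.41099114 -0.19317086  0.2805203 ] [-6.52285491e-04  2.41332660e-03  9.99996811e-01  3.57237371e-04] [ 0.05325059 -0.02683609  0.01750133  0.01851352  0.01640417  0.01800098]
```

View pics/w1.png

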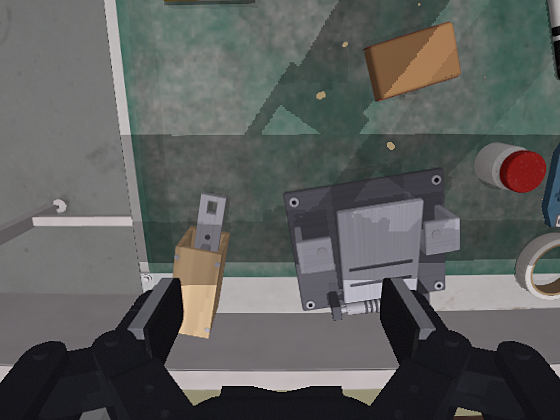

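The wrist view shows the sleeve (mouth near (203,240), top face down to (195,335)). The bar end runs from (200,193) to (227,195), with its slot at (212,207). The jig's base corners are near (285,190), (442,168), (452,285) and (303,308), and the jar cap is at (522,172).

```bash
cat > fit.py <<'E'
from h import *
def rect(pts):
    r=cv2.minAreaRect(np.ascontiguousarray(pts[:,:2]*1000,dtype=np.float32)); return [np.round(np.array(x),1) for x in r]
def yawline(P):
    c=P.mean(0); u,s,v=np.linalg.svd(P[:,:2]-c[:2],full_matrices=False); return c,np.degrees(np.arctan2(v[0,1],v[0,0])),s/np.sqrt(len(P))
E
python3 - <<'E'
from fit import *
z=np.load('w1.npz'); W=z['W']; p=z['p']
def sel(u0,u1,v0,v1,z0,z1):
    A=W[v0:v1,u0:u1].reshape(-1,3); return A[(A[:,2]>z0)&(A[:,2]<z1)]
bench=sel(230,280,140,180,-.05,.05); print('bench z',bench[:,2].mean(),bench[:,2].std())
for n,a in dict(slv=(165,232,225,340,.062,.08),bar=(190,235,185,250,.014,.03),kR=(290,340,225,280,.058,.07),kL=(415,470,200,260,.058,.07),base=(275,465,160,315,.006,.016)).items():
    A=sel(*a); print(n,len(A),A.mean(0).round(4),A[:,2].std().round(4)); print('  rect mm',rect(A))
A=sel(335,425,195,290,.04,.1)
print('plate',np.percentile(A[:,2],[1,50,99]),rect(A))
for (u,v) in [(294,202),(436,181),(440,285),(310,305)]: print('hole',W[v,u].round(4))
# bar slot
for v in range(186,250,6): print(v,[(round(float(W[v,u,2]),3)) for u in range(190,232,4)])
E
```

```text
bench z 0.002668059670060028 0.0007852796071535855
slv 3231 [ 0.5371 -0.2921  0.0697] 0.0011
  rect mm [array([ 546.3, -298.7]), array([ 52.7, 117.2]), np.float64(78.2)]
bar 1339 [ 0.475  -0.2823  0.0216] 0.0019
  rect mm [array([ 474.9, -283.8]), array([48.8, 72.7]), np.float64(85.0)]
kR 1139 [ 0.4997 -0.1552  0.0638] 0.0012
  rect mm [array([ 500.8, -151.3]), array([40.1, 48.1]), np.float64(8.5)]
kL 1312 [ 0.4775 -0.0144  0.064 ] 0.0016
  rect mm [array([480.3, -17.9]), array([43.7, 53.9]), np.float64(10.6)]
base 8530 [ 0.4866 -0.0941  0.0102] 0.0012
  rect mm [array([510.3, -79.9]), array([171.9, 199.5]), np.float64(9.3)]
plate [0.05335787 0.07192783 0.08464261] [array([496.3, -75.9]), array([125.9, 103.1]), np.float64(8.6)]
hole [ 0.4512 -0.1779  0.0145]
hole [ 0.4254 -0.0045  0.0141]
hole [0.5689 0.0206 0.0147]
hole [ 0.5971 -0.1552  0.0153]
186 [0.003, 0.003, 0.002, 0.002, 0.003, 0.001, 0.002, 0.003, 0.002, 0.003, 0.002]
192 [0.004, 0.003, 0.003, 0.002, 0.002, 0.002, 0.003, 0.004, 0.002, 0.004, 0.004]
198 [0.004, 0.002, 0.003, 0.023, 0.022, 0.022, 0.023, 0.023, 0.022, 0.018, 0.004]
204 [0.002, 0.001, 0.003, 0.022, 0.023, 0.002, 0.002, 0.021, 0.022, 0.001, 0.003]
210 [0.002, 0.002, 0.002, 0.022, 0.021, 0.002, 0.002, 0.022, 0.023, 0.002, 0.002]
216 [0.003, 0.003, 0.021, 0.021, 0.022, 0.023, 0.021, 0.022, 0.022, 0.003, 0.003]
222 [0.002, 0.002, 0.022, 0.022, 0.021, 0.022, 0.022, 0.023, 0.019, 0.002, 0.002]
228 [0.014, 0.011, 0.021, 0.021, 0.02, 0.021, 0.021, 0.021, 0.002, 0.003, 0.002]
234 [0.024, 0.01, 0.022, 0.021, 0.024, 0.021, 0.023, 0.023, 0.013, 0.012, 0.003]
240 [0.02, 0.011, 0.023, 0.023, 0.021, 0.022, 0.021, 0.022, 0.031, 0.03, 0.002]
246 [0.015, 0.022, 0.021, 0.033, 0.031, 0.023, 0.02, 0.018, 0.048, 0.023, 0.002]
```

```bash
python3 - <<'E'
from fit import *
z=np.load('w1.npz'); W=z['W']
A=W[185:240,190:235].reshape(-1,3); A=A[(A[:,2]>.0185)&(A[:,2]<.026)&(A[:,0]<.484)]
print('bar',rect(A),A[:,:2].min(0),A[:,2].mean(),yawline(A)[1])
print('bin',[W[v,210].round(3) for v in (0,3,6,12)], 'block',[W[v,u].round(3) for u,v in((375,97),(410,60))])
S=W[225:340,165:232].reshape(-1,3);S=S[(S[:,2]>.062)&(S[:,2]<.08)]
print('sleeve box',cv2.boxPoints(cv2.minAreaRect((S[:,:2]*1000).astype(np.float32))))
s=state();print(s['joint_pos'])
yaw=-11.8
e=np.array([np.cos(np.radians(yaw)),np.sin(np.radians(yaw))])
Q=A[:,:2]@e; print('along range',np.percentile(Q,[.5,99.5]))
n=np.array([-e[1],e[0]]); N=A[:,:2]@n; print('across',np.percentile(N,[1,50,99]), 'sleeve across',np.array([.5463,-.2987])@n,'sleeve along',np.array([.5463,-.2987])@e)
q0=np.percentile(Q,.5); c=(np.percentile(N,1)+np.percentile(N,99))/2
for k in (.022,): 
    t=e*(q0+k)+n*c; print('grasp',t); Rz=R.from_euler('z',yaw,degrees=True)*R.from_quat([0,1,0,0]); print(to_tool(s,[t[0],t[1],.06],Rz))
E
```

```text
bar [array([ 463.7, -280.2]), array([30.7, 47.2]), np.float64(77.7)] [ 0.43791084 -0.29989526] 0.021941654565862296 -16.727935369763955
bin [array([ 0.226, -0.269,  0.006]), array([ 0.228, -0.27 ,  0.003]), array([ 0.232, -0.27 ,  0.004]), array([ 0.237, -0.27 ,  0.003])] block [array([ 0.328, -0.086,  0.009]), array([ 0.291, -0.057,  0.034])]
sleeve box [[ 483.57162 -312.47784]
 [ 598.285   -336.4306 ]
 [ 609.0502  -284.87433]
 [ 494.33685 -260.92157]]
[-6.01049514e-01 -3.98011609e-01  1.92834621e+00  3.03177541e-04
  1.61271057e+00 -2.16895076e+00]
along range [0.48783509 0.53321618]
across [-0.19430729 -0.18036913 -0.16443051] sleeve across -0.18067149590194526 sleeve along 0.5958382251656513
grasp [ 0.46238071 -0.27983763]
(array([-2.068, -3.523,  8.819]), array([ 0.007, -0.008,  1.454]))
```

>>> jog_arm:
  targets:
    - [[-1.0,-2,2.5],[0,0,1],100]
    - [[-1.9,-3.56,5],[0,0,1.45],100]
    - [[-1.9,-3.56,7],[0,0,1.45],100]
    - [[-1.9,-3.56,8.5],[0,0,1.45],100]
    - [[-1.9,-3.56,10],[0,0,1.45],100]
    - [[-1.9,-3.56,10.6],[0,0,1.45],100]
    - [[-1.9,-3.56,11],[0,0,1.45],100]
    - [[-1.9,-3.56,11],[0,0,1.45],100]

```text
time: 3.08
tool_pos: [0.4597, -0.2803, 0.007]
tool_rot: [0.001, 0.101, 0.995, -0.0]
contact_force: [-0.0, -0.5, 0.3]
gripper_width: 0.999
grasp_force: 0.0
```

>>> jog_arm:
  targets:
    - [[0,0,0],[0,0,0],20]
    - [[0,0,0],[0,0,0],20]
    - [[0,0,0],[0,0,0],20]
    - [[0,0,0],[0,0,0],20]
    - [[0,0,0],[0,0,0],20]

```text
time: 3.7
tool_pos: [0.4593, -0.2805, 0.0069]
tool_rot: [0.0, 0.101, 0.995, -0.0]
contact_force: [-2.0, 0.9, 6.2]
gripper_width: 0.328
grasp_force: 61.9
```

>>> jog_arm:
  targets:
    - [[0.3,0,0],[0,0,0],20]
    - [[0.9,0,0],[0,0,0],20]
    - [[1.6,0,0],[0,0,0],20]
    - [[2.4,0,0],[0,0,0],20]
    - [[3.2,0,0],[0,0,0],20]
    - [[4.0,0,0],[0,0,0],20]
    - [[4.8,0,0],[0,0,0],20]
    - [[5.2,0,0],[0,0,0],20]

```text
time: 4.7
tool_pos: [0.3289, -0.2522, 0.0044]
tool_rot: [-0.002, 0.102, 0.995, 0.001]
contact_force: [-0.3, 0.0, -3.4]
gripper_width: 0.336
grasp_force: 61.0
```

```bash
python3 - <<'E'
from h import *
s,p,W=shot('w2'); print(s['tool_pos'],s['contact_force'],s['gripper_width'],s['grasp_force'])
E
```

```text
[ 0.32886482 -0.25219325  0.00436523] [-0.28474364  0.03184458 -3.41955624] 0.33565205722929975 61.01845934987068
```

View pics/w2.png

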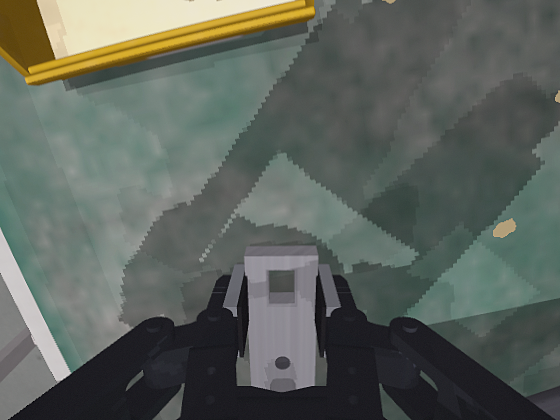

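The bar is out and held. In the picture its end is between the fingers at (282,250), with the slot at (282,285), and the yellow bin is well clear. Next I lower it.

>>> jog_arm:
  targets:
    - [[0,0,0.15],[0,0,0],20]
    - [[0,0,0.3],[0,0,0],20]
    - [[0,0,0.3],[0,0,0],20]

```text
time: 5.12
tool_pos: [0.3318, -0.2542, -0.0002]
tool_rot: [-0.001, 0.101, 0.995, 0.001]
contact_force: [-6.0, 4.2, 12.1]
gripper_width: 0.332
grasp_force: 69.2
```

>>> jog_arm:
  targets:
    - [[0,0,0.2],[0,0,0],36]
    - [[0,0,0.2],[0,0,0],45]
    - [[0,0,0.1],[0,0,0],60]
    - [[0,0,0.0],[0,0,0],100]
    - [[0,0,-0.5],[0,0,0],100]
    - [[0,0,-2],[0,0,0],100]
    - [[-1,0,-4],[0,0,0],100]
    - [[-2,0,-6],[0,0,0],100]

```text
time: 6.12
tool_pos: [0.3809, -0.2639, 0.1504]
tool_rot: [0.0, 0.101, 0.995, -0.0]
contact_force: [1.1, -1.6, 0.8]
gripper_width: 1.0
grasp_force: 0.0
```

>>> jog_arm:
  targets:
    - [[-0.4,0,-1],[0,0,0],100]
    - [[-0.4,0,-1],[0,0,0],100]
    - [[-0.4,0,-1],[0,0,0],100]

```text
time: 6.5
tool_pos: [0.3895, -0.2654, 0.172]
tool_rot: [-0.001, 0.101, 0.995, 0.001]
contact_force: [-0.6, -0.6, -0.0]
gripper_width: 0.993
grasp_force: 0.0
```

```bash
python3 - <<'E'
from fit import *
s,p,W=shot('w3'); print(s['tool_pos'],s['tool_rot'],s['contact_force'],s['joint_vel'].round(2))
m=(W[...,0]>.2)&(W[...,0]<.48)&(W[...,1]<-.18)&(W[...,1]>-.36)
print('bench',np.median(W[m&(W[...,2]<.007)][:,2]))
g=W[m&(W[...,2]>.038)&(W[...,2]<.056)]; b=W[m&(W[...,2]>.009)&(W[...,2]<.018)]
if len(g): print('grip',len(g),rect(g),g.mean(0),yawline(g)[1])
print('bar',len(b),rect(b),b.mean(0),yawline(b)[1])
E
```

```text
[ 0.38945907 -0.2653871   0.17203026] [-1.08933782e-03  1.01342999e-01  9.94850657e-01  7.61155594e-04] [-0.56577833 -0.62904989 -0.00345726] [-0.    0.01  0.02  0.   -0.   -0.  ]
bench 0.0025176624938326175
grip 596 [array([ 391.4, -266.1]), array([11.7, 33.2]), np.float64(78.1)] [ 0.3905433  -0.26600652  0.0453812 ] -11.522841936460182
bar 4583 [array([ 352.3, -247.7]), array([266.7, 117.7]), np.float64(5.6)] [ 0.38804146 -0.2593614   0.01022245] 2.805115615068766
```

View pics/w3.png

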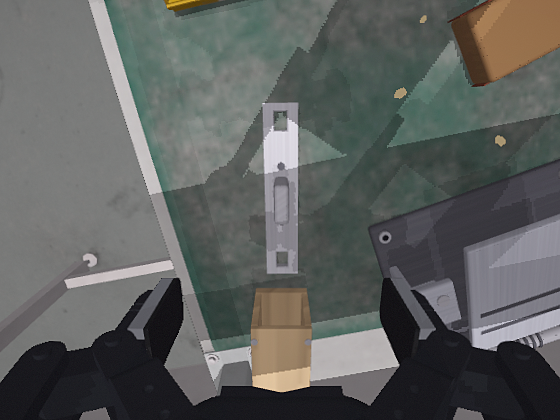

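The bar lies flat and let go, with its grip at (281,200), aligned with the tool. I take the grip next.

>>> jog_arm:
  targets:
    - [[-0.06,0,2],[0,0,0],70]
    - [[-0.06,0,4],[0,0,0],70]
    - [[-0.06,0,5.5],[0,0,0],70]
    - [[-0.06,0,6.1],[0,0,0],70]
    - [[-0.06,0,6.24],[0,0,0],70]
    - [[-0.06,0,6.24],[0,0,0],70]

```text
time: 7.3
tool_pos: [0.3925, -0.2671, 0.0187]
tool_rot: [0.001, 0.101, 0.995, -0.001]
contact_force: [-0.6, -0.2, 0.4]
gripper_width: 0.702
grasp_force: 0.0
```

>>> jog_arm:
  targets:
    - [[0,0,0],[0,0,0],0]
    - [[0,0,0],[0,0,0],0]
    - [[0,0,0],[0,0,0],0]
    - [[0,0,0],[0,0,0],0]
    - [[0,0,0],[0,0,0],0]
    - [[0,0,0],[0,0,0],0]

```text
time: 8.05
tool_pos: [0.3924, -0.2669, 0.0185]
tool_rot: [0.001, 0.101, 0.995, -0.0]
contact_force: [-0.4, 1.9, 5.4]
gripper_width: 0.13
grasp_force: 59.9
```

>>> jog_arm:
  targets:
    - [[0,0,-1.5],[0,0,0],0]
    - [[0,0,-3.5],[0,0,0],0]
    - [[0,1.5,-5.26],[0,0,1.3],0]
    - [[0,3,-5.26],[0,0,2.6],0]
    - [[0,4.5,-5.26],[0,0,3.9],0]
    - [[0.05,5.8,-5.26],[0,0,5.2],0]
    - [[0.09,6.5,-5.26],[0,0,6.5],0]
    - [[0.09,7.04,-5.26],[0,0,7.7],0]

```text
time: 9.05
tool_pos: [0.4243, -0.0923, 0.1477]
tool_rot: [-0.001, 0.598, 0.801, -0.0]
contact_force: [-0.2, 0.3, -1.5]
gripper_width: 0.129
grasp_force: 59.3
```

>>> jog_arm:
  targets:
    - [[0,0,0],[0,0,0.98],0]
    - [[0,0,0],[0,0,0.98],0]
    - [[0,0,0],[0,0,0.98],0]

```text
time: 9.43
tool_pos: [0.4247, -0.0936, 0.1484]
tool_rot: [-0.001, 0.649, 0.761, -0.0]
contact_force: [0.2, -0.2, -1.9]
gripper_width: 0.13
grasp_force: 59.2
```

```bash
python3 - <<'E'
from fit import *
s,p,W=shot('w4'); print(s['tool_pos'],s['tool_rot'],s['contact_force'],s['gripper_width'],s['joint_vel'].round(2),s['joint_pos'])
E
```

```text
[ 0.42471731 -0.09357613  0.1484288 ] [-5.92489158e-04  6.49302507e-01  7.60529983e-01 -2.21455560e-04] [ 0.1510489  -0.16778988 -1.90749536] 0.1298957724083108 [-0.   -0.   -0.01  0.    0.    0.01] [-3.88279698e-01 -3.65131080e-01  2.12454873e+00 -5.05962556e-05
  1.38343907e+00 -5.45732302e-01]
```

View pics/w4.png

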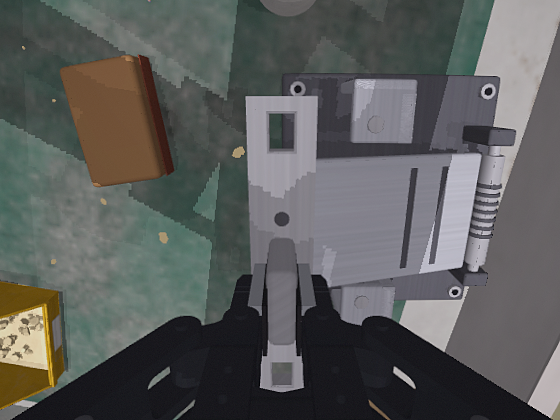

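The held bar is horizontal, with slots at (281,131) and (282,373). The keepers show pin heads at about (376,124) and (361,302).

```bash
python3 - <<'E'
from fit import *
z=np.load('w4.npz'); W=z['W']; p=z['p']; s=state()
g=cv2.cvtColor(p,cv2.COLOR_RGB2GRAY)
def sel(u0,u1,v0,v1,z0,z1):
    A=W[v0:v1,u0:u1].reshape(-1,3); return A[(A[:,2]>z0)&(A[:,2]<z1)]
for n,a in dict(kp=(340,430,70,155),km=(325,420,280,340)).items():
    A=sel(*a,.059,.072); zc=np.median(A[:,2]); A=A[abs(A[:,2]-zc)<.002]; print(n,zc,len(A),rect(A))
for n,(u,v) in dict(pp=(376,124),pm=(361,302)).items(): print(n,W[v-2:v+3,u-2:u+3].reshape(-1,3).mean(0).round(4))
# bar
B=sel(245,320,90,260,.12,.155); zc=np.median(B[:,2]); print('bar z',zc); B=B[abs(B[:,2]-zc)<.003]; print(rect(B),yawline(B)[1])
A=sel(275,510,60,310,.004,.02); print('base z',np.median(A[:,2]))
for n,(u,v) in dict(h1=(297,89),h2=(488,91),h3=(455,293)).items(): print(n,W[v-8:v+9,u-8:u+9].reshape(-1,3).mean(0).round(4))
# slot centroids: dark/deep pixels inside bar
for (u0,u1,v0,v1) in ((258,305,105,158),(262,302,352,392)):
    sub=W[v0:v1,u0:u1,2]; m=sub<.09; vv,uu=np.nonzero(m); print('slot px',uu.mean()+u0,vv.mean()+v0,m.sum(),uu.min()+u0,uu.max()+u0,vv.min()+v0,vv.max()+v0)
crop=cv2.resize(p[60:330,320:510,::-1],None,fx=2.2,fy=2.2,interpolation=cv2.INTER_CUBIC); cv2.imwrite('pics/w4c.png',crop)
E
```

```text
kp 0.06394968883148436 3852 [array([478., -11.]), array([40.6, 39.7]), np.float64(9.3)]
km 0.0638643816913084 1670 [array([ 500.7, -152.1]), array([40.6, 34.5]), np.float64(9.1)]
pp [ 0.4746 -0.0198  0.0659]
pm [ 0.4946 -0.148   0.066 ]
bar z 0.14005067454620262
[array([418.6, -50.6]), array([30.3, 75.1]), np.float64(9.0)] -80.88378140702417
base z 0.009998183965880703
h1 [nan nan nan]
h2 [nan nan nan]
h3 [ 0.601  -0.1585  0.0101]
slot px 281.502331002331 130.47552447552448 858 270 293 113 148
slot px 282.0220264317181 367.511013215859 227 273 291 362 373
```

View pics/w4c.png

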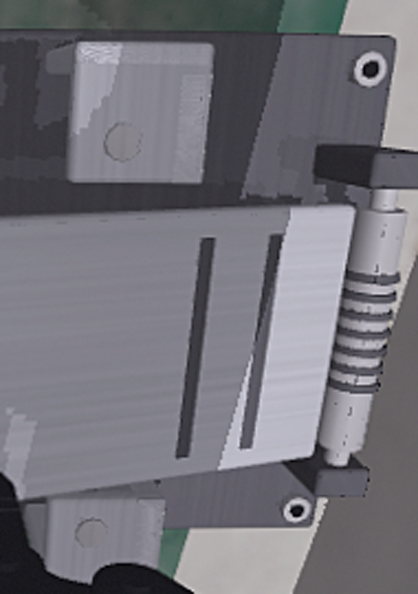

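```bash
python3 - <<'E'
from fit import *
z=np.load('w4.npz'); W=z['W']; p=z['p'].astype(int).sum(2); s=state(); r=Rt(s)
def inv(q): return r.inv().apply(q-s['tool_pos'])*1000
Wf=W.copy()
for u in (255,300,310):
    col=W[85:110,u,2]; v=85+np.nonzero(col>.13)[0][0]; print('end',u,v,inv(W[v,u]).round(1))
row=W[131]; 
for u0 in (250,): print('L/R',inv(row[[i for i in range(235,275) if row[i,2]>.13][0]]).round(1),inv(row[[i for i in range(295,330) if row[i,2]>.13][-1]]).round(1))
for u in (276,282,288):
    b=[v for v in range(100,160) if W[v,u,2]<.13]; print('slot',inv(W[b[0]-1,u]).round(1),inv(W[b[-1]+1,u]).round(1))
seat=np.array([.4846,-.0839]); y=np.radians(9.0); ex=np.array([np.cos(y),np.sin(y)]); ey=np.array([-ex[1],ex[0]])
d=s['tool_pos'][:2]-seat; print('tcp in seat frame mm',d@ex*1000,d@ey*1000)
E
```

```text
end 255 96 [ 81.  -10.4   8.7]
end 300 96 [81.   8.4  9.2]
end 310 96 [81.  12.6  9.7]
L/R [ 66.8 -14.    7.7] [66.7 15.4  8.4]
slot [74.5 -1.7  8.7] [58.1 -1.8 15.7]
slot [74.5  0.9  9.4] [58.   0.9 16.5]
slot [74.5  3.4  9. ] [58.1  3.6 15.6]
tcp in seat frame mm -60.55219931810596 -0.3033892250403195
```

>>> jog_arm:
  targets:
    - [[0,0.6,0.3],[0,0,0],0]
    - [[0,0.98,1.0],[0,0,0],0]
    - [[0,0.98,1.8],[0,0,0],0]
    - [[0,0.98,2.5],[0,0,0],0]
    - [[0,0.98,3.1],[0,0,0],0]
    - [[0,0.98,3.5],[0,0,0],0]
    - [[0,0.98,3.62],[0,0,0],0]
    - [[0,0.98,3.62],[0,0,0],0]

```text
time: 10.48
tool_pos: [0.4493, -0.09, 0.0589]
tool_rot: [-0.0, 0.65, 0.76, -0.0]
contact_force: [-4.5, -1.4, 3.8]
gripper_width: 0.128
grasp_force: 60.1
```

```bash
cat > q.py <<'E'
from fit import *
s=state(); seat=np.array([.4846,-.0839]); y=np.radians(9.0); ex=np.array([np.cos(y),np.sin(y)]); ey=np.array([-ex[1],ex[0]])
d=s['tool_pos'][:2]-seat; print('seat frame mm',d@ex*1000,d@ey*1000,'under',s['tool_pos'][2]*1000-18.5,'F',s['contact_force'].round(1),s['ft_torque'].round(2),s['gripper_width'],s['grasp_force'])
m=Rt(s).as_matrix(); print('yaw',np.degrees(np.arctan2(m[1,0],m[0,0])),'z',m[:,2].round(4),s['time'])
E
python3 q.py
```

```text
seat frame mm -35.76928646724486 -0.48275163106116414 under 40.41346205740786 F [-4.5 -1.4  3.8] [-0.19  0.71  0.03] 0.12754487417271523 60.09362518787384
yaw 98.92631180247048 z [-4.e-04 -2.e-04 -1.e+00] 10.475
```

```bash
cat > barchk.py <<'E'
import sys
from fit import *
s,p,W=shot(sys.argv[1]); r=Rt(s)
T=r.inv().apply((W-s['tool_pos']).reshape(-1,3)).reshape(W.shape)*1000
m=(T[...,0]>20)&(T[...,0]<83)&(abs(T[...,1])<13)&(T[...,2]>-5)&(T[...,2]<20)
# exclude slot surroundings
m&=~((T[...,0]>54)&(T[...,0]<78)&(abs(T[...,1])<9)); m&=~((T[...,0]<45)&(abs(T[...,1])<9))
A=T[m]; c=np.linalg.lstsq(np.c_[A[:,:2],np.ones(len(A))],A[:,2],rcond=None)[0]
A=A[abs(A@np.array([-c[0],-c[1],1])-c[2])<2]; c=np.linalg.lstsq(np.c_[A[:,:2],np.ones(len(A))],A[:,2],rcond=None)[0]
print('n',len(A),'slopes tool x,y',c.round(4))
E
python3 barchk.py w5; sed -i 's/s,p,W=shot(sys.argv\[1\])/z=np.load("w4.npz");W=z["W"];s=dict(tool_pos=np.array([.42472,-.09358,.14843]),tool_rot=np.array([-5.9e-4,.6493,.76053,-2.2e-4]))/' barchk.py; python3 barchk.py
```

```text
n 3643 slopes tool x,y [ 4.0000e-04 -5.0000e-04  8.4268e+00]
n 3646 slopes tool x,y [ 5.0000e-04 -3.0000e-03  8.3734e+00]
```

>>> jog_arm:
  targets:
    - [[0,0,0.1],[0,0,0],0]
    - [[0,0.3,0.1],[0,0,0],0]
    - [[0,0.6,0.1],[0,0,0],0]
    - [[0,0.9,0.1],[0,0,0],0]
    - [[0,1.15,0.1],[0,0,0],0]
    - [[0,1.35,0.1],[0,0,0],0]
    - [[0,1.42,0.1],[0,0,0],0]
    - [[0,1.42,0.1],[0,0,0],0]

```text
time: 11.52
tool_pos: [0.4842, -0.0843, 0.0564]
tool_rot: [-0.0, 0.65, 0.76, -0.0]
contact_force: [-5.5, -1.2, 6.1]
gripper_width: 0.126
grasp_force: 60.5
```

```bash
python3 q.py
```

```text
seat frame mm -0.4453825195386712 -0.3174520582218441 under 37.948173059784764 F [-5.5 -1.2  6.1] [-0.22  1.1   0.01] 0.12639600872593254 60.524325370788574
yaw 98.94880662374146 z [-1.3e-03 -1.0e-04 -1.0e+00] 11.525
```

>>> jog_arm:
  targets:
    - [[0,0.05,0],[0,0,0],0]
    - [[0,0.1,0],[0,0,0],0]
    - [[0,0.1,0],[0,0,0],0]

```text
time: 11.9
tool_pos: [0.4844, -0.0842, 0.0563]
tool_rot: [-0.003, 0.65, 0.76, -0.003]
contact_force: [-15.9, -2.4, 12.6]
gripper_width: 0.132
grasp_force: 61.4
```

```bash
python3 q.py
```

```text
seat frame mm -0.2541452403016716 -0.27102314887684953 under 37.83355575319801 F [-15.9  -2.4  12.6] [-0.45  2.64  0.06] 0.13206540806146486 61.4349639415741
yaw 98.98405469980597 z [-7.9e-03 -7.0e-04 -1.0e+00] 11.9
```

>>> jog_arm:
  targets:
    - [[0,-0.06,0],[0,0,0],0]
    - [[0,-0.06,-0.1],[0,0,0],0]
    - [[0,-0.06,-0.2],[0,0,0],0]
    - [[0,-0.06,-0.3],[0,0,0],0]
    - [[0,-0.06,-0.34],[0,0,0],0]
    - [[0,-0.06,-0.34],[0,0,0],0]

```text
time: 12.65
tool_pos: [0.4843, -0.0842, 0.064]
tool_rot: [-0.001, 0.65, 0.76, -0.001]
contact_force: [-6.9, -1.4, 2.2]
gripper_width: 0.128
grasp_force: 60.0
```

```bash
python3 q.py
```

```text
seat frame mm -0.3776624302090439 -0.2588060624547079 under 45.48217837847642 F [-6.9 -1.4  2.2] [-0.49  1.1   0.04] 0.12775757743894264 60.047796964645386
yaw 98.95258746100659 z [-2.9e-03 -4.0e-04 -1.0e+00] 12.65
```

>>> jog_arm:
  targets:
    - [[0,-0.05,-0.01],[0,0,0],0]
    - [[0,-0.05,-0.02],[0,0,0],0]
    - [[0,-0.05,-0.02],[0,0,0],0]

```text
time: 13.02
tool_pos: [0.4842, -0.0843, 0.0645]
tool_rot: [0.0, 0.65, 0.76, 0.0]
contact_force: [0.8, -1.7, -4.7]
gripper_width: 0.125
grasp_force: 59.0
```

```bash
python3 q.py
```

```text
seat frame mm -0.4628223249769563 -0.2819193289228384 under 46.029249139382756 F [ 0.8 -1.7 -4.7] [-0.37  0.05  0.04] 0.12536956159266258 59.01701509952545
yaw 98.93279467075871 z [ 3.e-04  1.e-04 -1.e+00] 13.025
```

>>> jog_arm:
  targets:
    - [[0,0,0],[0,0,0],25]
    - [[0,0,0],[0,0,0],40]
    - [[0,0,0],[0,0,0],50]
    - [[0,0,-0.5],[0,0,0],50]
    - [[0,0,-1.5],[0,0,0],50]
    - [[0,0,-2.5],[0,0,0],50]
    - [[0,-0.5,-4],[0,0,0],50]
    - [[0,-1,-4.5],[0,0,0],50]

```text
time: 14.02
tool_pos: [0.4609, -0.0888, 0.1819]
tool_rot: [0.003, 0.65, 0.76, 0.001]
contact_force: [-0.4, 0.3, -0.5]
gripper_width: 0.506
grasp_force: 0.0
```

```bash
python3 q.py; python3 - <<'E'
from fit import *
s,p,W=shot('w6')
seat=np.array([.4846,-.0839,0]); y=np.radians(9.0)
T=(W-seat)@R.from_euler('z',y).as_matrix()*1000
def st(n,x0,x1,y0,y1,z0=30,z1=100):
    A=T[(T[...,0]>x0)&(T[...,0]<x1)&(T[...,1]>y0)&(T[...,1]<y1)&(T[...,2]>z0)&(T[...,2]<z1)]
    if len(A): print(n,len(A),A.mean(0).round(1),np.percentile(A[:,2],[2,50,98]).round(1))
    return A
st('bar top +y',-13,13,28,50); st('bar top -y',-13,13,-50,-28); 
g=st('grip top',-10,10,-22,22,86,100); print(rect(g/1000))
st('plate front',-50,-40,-30,30); st('plate rear',60,75,-30,30)
E
```

```text
seat frame mm -24.173820845183627 -1.1075202608061088 under 163.35008474028848 F [-0.4  0.3 -0.5] [-0.03 -0.01  0.01] 0.5055457557203143 0.0
yaw 98.94048420656276 z [ 0.0058 -0.002  -1.    ] 14.025
bar top +y 952 [-0.2 39.  56. ] [54.5 56.  57.5]
bar top -y 711 [ -0.2 -39.3  56. ] [54.7 56.  57.3]
grip top 775 [-0.1  1.8 91.3] [86.5 91.5 93.1]
[array([0.4, 0.9]), array([12.8, 33.7]), np.float64(0.1)]
plate front 831 [-45.    0.8  46.1] [44.7 46.  47.4]
plate rear 1214 [67.5  0.9 46. ] [44.7 46.  47.4]
```

View pics/w6.png

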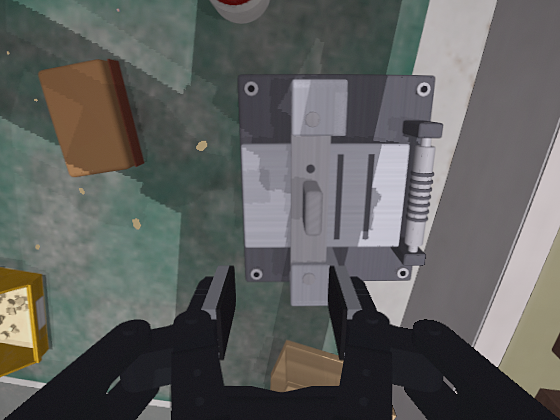

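The picture shows the bar square under both keepers, with its grip at (312,208). The plate reads level (46.1 mm at the front, 46.0 mm at the rear), the bar top is at 56.0 mm on both sides, and the bar centre is offset about 0.4 / 0.9 mm. I let the arm settle and hand in.

>>> jog_arm:
  targets:
    - [[0,0,0],[0,0,0],50]
    - [[0,0,0],[0,0,0],50]

```text
time: 14.32
tool_pos: [0.4593, -0.088, 0.1768]
tool_rot: [-0.001, 0.65, 0.76, -0.0]
contact_force: [0.5, 0.6, -0.2]
gripper_width: 0.503
grasp_force: 0.0
```

```bash
python3 -c "
from plant import *
print(job_done())"
```

```text
the job is handed in; nothing more can be done
None
```

The job is handed in, no verdict shown: the bar is under both keepers and let go, its centre within about 1 mm of the seat, and the plate reads level by my last wrist-camera check, at about 14 s of the 51 s allowed.

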